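# Hold the photometer's sample carriage at the loading mark

### The job

Lift the loose cover off the front of the bench photometer and stand it upright on the bench, clear of everything else; set it down, do not drop it. Then pull the spring-return sample carriage out by its upright handle until its pointer lines up with the mark clip on the rail, and finish while still holding it there, so that a colleague can load a cuvette. Leave the tube rack, the dish and the bottle where they are.

Things in the scene. Friction and masses are not known exactly. Their poses are not given: they have to be found in the camera images.
- instrument: Bench photometer, fixed, 285 x 170 mm. Origin on the bench below the front face of its tall white housing (x 0 to +140 mm, 87 mm high); x points back into the housing, z up. In front a low grey deck: x -145 to 0, top 45 mm up, with two rails along x at y +55 and -55 mm (6 mm wide and high). The carriage slides between the rails and is pulled out along -x, towards the robot.
- cover: Loose grey hood, a box open below and at its back, 124 (x) x 150 (y) x 58 mm high, walls 3 mm, about 0.18 kg, standing on the deck over the carriage handle. Origin: centre of its underside, z up. A black bar grip stands on the middle of its top: 12 mm thick (x), 50 mm long (y), 26 mm high, from 58 to 84 mm. Lift it at least 48 mm straight up to clear the handle.
- cover_grip (a point): Centre of the top face of the cover's bar grip (84 mm above the cover's underside); axes as the cover.
- carriage (a joint): How far the carriage is pulled out, m: 0 is home, 0.075 the end stop. A spring draws it home: about 4 N at 0, rising by 0.6 N per 10 mm, and it returns if let go.
- handle (a point): Centre of the top of the carriage's upright handle, an aluminium tab 12 mm thick (x), 28 mm wide (y), 36 mm high, top 91 mm above the bench. Axes as the instrument. Home: 50 mm in front of the tall housing. Behind it, 46 mm free to a black cuvette well (top 77 mm above the bench) that moves with it; in front nothing; rails and clip at least 45 mm to the sides. Under the cover at the start.
- pointer (a point): Outer end of the carriage's pointer, a white bar 5 mm wide (x), 24 mm long, on the black carriage plate, 58 mm above the bench, that points along -y to the rail at y -55 mm; level in x with the middle of the handle. Axes as the instrument. Under the cover at the start.
- mark (a point): Middle of the top of the mark clip, an upright white plate 5 mm thick (x), 12 mm wide (y), 12 mm high, on a foot 14 x 12 x 3 mm, fixed on the dark rail beside the pointer; top 63 mm above the bench. Axes as the instrument. It stands 30 to 55 mm out (-x) from the pointer's home, different each time; they line up when both have the same x. Under the cover at the start.
- rack: Bystander: green tube rack 80 x 160 x 45 mm (53 mm with the white tube caps), loose. Origin centre of underside.
- dish: Bystander: clear lidded dish, 94 mm across, 17 mm high, loose. Origin centre of underside.
- bottle: Bystander: amber jar with a white cap, 60 mm across, 130 mm high, loose. Origin centre of underside.

How it is judged (in metres and radians):
On the way:
1. the cover stands upright on the bench, clear of the instrument and let go (height (world z) of cover below 0.006 m and angle between cover's own z axis and vertical below 0.08 rad and linear speed of cover below 0.02 m/s and contact force between the fingers and cover below 0.1 N and contact force between cover and instrument below 0.1 N and contact force between cover and rack below 0.1 N and contact force between cover and dish below 0.1 N and contact force between cover and bottle below 0.1 N), for 0.2 s.
At the end, for the whole second after the job is handed in: Fingers still hold the carriage (over 1.5 N), at rest, pointer within 4 mm of the mark along the slide; cover on the bench (underside under 6 mm up, tilt under 0.08 rad), at rest, let go, touching neither instrument, carriage nor bystander (all of step 1 and x of pointer in the frame of mark between -0.004 and 0.004 m and velocity of joint carriage between -0.01 and 0.01 m/s and contact force between the fingers and carriage above 1.5 N and contact force between cover and carriage below 0.1 N); the arm keeps its last pose, push and grip.
It fails at once if the tube rack, dish or bottle is moved more than 20 mm (distance of any of rack, dish, bottle from where it was at the start of the episode above 0.02 m).
It fails at once if the cover is dropped: falls freely, faster than 0.4 m/s, more than 20 mm above the bench (height (world z) of cover above 0.02 m and linear speed of cover above 0.4 m/s and contact force between the fingers and cover below 0.01 N).
It also fails if it takes over 53 s, if anything falls off the work surface, if the arm or the gripper's body presses on something with over 40 N, if the wrist force passes 120 N, or if a joint passes its speed limit or range.

### The arm

A 6-joint arm with a two-finger parallel gripper is mounted at the origin on the work surface. World frame = base frame: x ahead of the robot, y to its left, z up, the work surface at z = 0. Lengths are in mm, angles in degrees, forces in N, time in s.
With the tool pointing down it reaches from about 350 to 850 mm from the base axis. Payload 8.1 kg.
Tool frame: the origin (TCP) lies midway between the tips of the shut fingers; the grasp point (between the pads) lies 19 mm behind it (r.tcp_to_grasp is the distance from the TCP to the grasp point, in mm); z points along the fingers, y is the direction in which the jaws open and shut (so a half turn about z gives the same grasp; the last joint's range is limited). The gripper opens to 85 mm and grips with 20 to 120 N. Pads are 22 mm wide; open, the fingers measure 114 mm over their backs; the gripper's body (76 mm by 85 mm) begins 54 mm behind the grasp point. The pads swing forward as they close: fully open they stand 13 mm farther back than shut.
Start: joints at [-76.742, 7.471, 85.268, -0, 87.261, -4.893], TCP at [186.937, -570.14, 231.292] pointing down, gripper open.
Joint ranges: [-169.43, 169.43], [-51.17, 129.36], [1.28, 143.12], [-76.62, 256.62], [0, 156.53], [-152.29, 152.29]. Speed limits (degrees/s): [136.94, 136.94, 159.86, 180, 180, 180].

### API

Orientations are given as [roll, pitch, yaw] about the fixed x, y, z axes, in that order (R = Rz(yaw) Ry(pitch) Rx(roll)).
In Python, from bench import r gives the robot as it stands.
- The arm moves only by the tool jog_arm, never from a script. Its argument "targets" is a list of rows, each a list of 7 numbers: the shift along the tool's x, y, z in m, then the turn, a rotation vector about the tool's x, y, z in rad, then the closure, from 0 (fully open) to 1 (shut). In form: [[dx, dy, dz, wx, wy, wz, claw], ...]. A call has 1 to 5 rows; each row is the pose to reach, as a shift and turn from the pose commanded when the call began, along the tool's axes at that moment; what a row does not reach only later rows make up. A row lasts 1/12 s, in which the tool goes at most 41.7 mm and 7.16 degrees, less where a joint would pass 70% of its speed; a pose out of reach is approached as far as the arm can. A call with a gripper value outside its range is refused whole. The fingers move at their own pace and stop on an object; "newtons" is the grip in N (left out, the last holds). Time passes only in rows, so rows that repeat a pose let the fingers close. It gives the time, the measured TCP pose, the force and the opening at its end, in the units of the state.
- r.sense(): the state, without advancing time (a new reading comes with each control period).
- r.snapshot(name): name is "side" or "top" or "wrist"; returns a dict with "pixels" (420x560x3 uint8, red, green, blue), "fx", "fy", "cx", "cy" (pixels), "dist" ([k1, k2, p1, p2, k3] as OpenCV has them; the pictures are not rectified), "origin" and "attitude" of the camera in the world. Camera axes: x right, y down, z forward; pixel columns grow to the right and rows downward; lengths in mm; the calibration is good to about 2 mm. A picture is of the moment at which its call begins. There is no depth.
- r.hand_in(): hands the job in, once; it reports no verdict.
The state is a dict: "time": time; "joint_pos": joint angles; "qd": joint speeds; "joint_efforts": joint torques, N m; "tool_pos": TCP position; "tcp_rot": TCP orientation; "ft_force": force on the tool from outside, world axes, zero at the start; "wrist_torque": the same for the moment, N m; "finger_gap": finger opening in mm.
Only numpy, scipy, OpenCV 4.12 (cv2) and the standard library are available. Lean on these libraries where they do the work, as an engineer would, in place of code of your own. Each camera call takes 0.05 s, during which the arm holds its last target.

## Working session

There is one attempt and no reset: what is moved stays moved. The work goes in short steps, Python scripts to look and compute and a tool call to move; the robot and the scene stay as the last step left them, time stands still between calls to the robot, and variables do not carry over. Pictures are saved under pics/ and viewed, and the job is handed in when it is done.

Besides the shell and the picture viewer there is one more tool, called after "Call:" as name(argument=value, ...) on one line, values as JSON. jog_arm: Moves the arm, as the interface text tells. Its arguments: {"type":"object","properties":{"targets":{"type":"array","items":{"type":"array","items":{"type":"number"}}},"newtons":{"type":"number"}},"required":["targets"]}

```bash
mkdir -p pics; ls
cat > h.py <<'E'
from bench import r
import cv2, numpy as np, json, pickle
from scipy.spatial.transform import Rotation as R
def snap(n,f):
    s=r.snapshot(n); p=np.asarray(s['pixels']); cv2.imwrite('pics/'+f+'.png',p[:,:,::-1]); pickle.dump(s,open('pics/'+f+'.pkl','wb')); return s
def crop(f,x0,y0,x1,y1,k,out):
    im=cv2.imread('pics/'+f+'.png')[y0:y1,x0:x1]; cv2.imwrite('pics/'+out+'.png',cv2.resize(im,None,fx=k,fy=k,interpolation=cv2.INTER_CUBIC))
def att(s):
    a=np.array(s['attitude'],float)
    if a.shape==(3,3): return a
    return R.from_euler('xyz',a,degrees=True).as_matrix()
def K(s): return np.array([[s['fx'],0,s['cx']],[0,s['fy'],s['cy']],[0,0,1.]])
def pix(s,uv,z):
    u=cv2.undistortPoints(np.array([[uv]],float),K(s),np.array(s['dist'],float))[0,0]
    d=att(s)@np.array([u[0],u[1],1]); o=np.array(s['origin'],float)
    return o+d*(z-o[2])/d[2]
def proj(s,P):
    A=att(s); o=np.array(s['origin'],float); P=np.atleast_2d(np.array(P,float))
    return cv2.projectPoints((P-o)@A,np.zeros(3),np.zeros(3),K(s),np.array(s['dist'],float))[0][:,0]
def ld(f): return pickle.load(open('pics/'+f+'.pkl','rb'))
E
python3 - <<'E'
from h import *
print(r.sense())
for n in('side','top','wrist'):
    s=snap(n,n+'0'); print({k:v for k,v in s.items() if k!='pixels'})
E
```

```text
pics
{'time': 0.0, 'joint_pos': array([-7.67417250e+01,  7.51367079e+00,  8.53315149e+01, -1.06856172e-03,
        8.72617362e+01, -4.89413729e+00]), 'qd': array([-0.03611864,  0.09324717,  0.04500608, -0.10276092, -0.02575403,
        0.05365776]), 'joint_efforts': array([-6.92348804e-04, -5.69408548e+01, -5.00545406e+01, -1.89120633e-04,
        1.47605682e-02, -8.34585563e-06]), 'tool_pos': array([ 186.80120763, -569.58436937,  230.2379961 ]), 'tcp_rot': array([-1.79893377e+02, -8.05868045e-03,  1.81524568e+01]), 'ft_force': array([ 0.71131883, -0.07901276, -0.00398661]), 'wrist_torque': array([-0.01086172, -0.01995212, -0.06655549]), 'finger_gap': 85.31572515180154}
{'fx': 412.51845440562045, 'fy': 412.51845440562045, 'cx': 272.1505136531544, 'cy': 208.529272340076, 'dist': array([0.00305965, 0.        , 0.        , 0.        , 0.        ]), 'origin': array([ 48.4196463 , 835.569283  , 773.34965434]), 'attitude': array([-125.22422807,    0.47299006, -148.5688721 ])}
{'fx': 450.64522815625196, 'fy': 450.64522815625196, 'cx': 281.4639689748767, 'cy': 202.89297682026245, 'dist': array([-0.13016957,  0.        ,  0.        ,  0.        ,  0.        ]), 'origin': array([ 382.33641449,    9.70403211, 1185.58926339]), 'attitude': array([-172.30047213,    0.79428584,  -89.68822128])}
{'fx': 343.52631353109757, 'fy': 343.52631353109757, 'cx': 281.06280624367326, 'cy': 210.73592339741666, 'dist': array([-0.03671906,  0.        ,  0.        ,  0.        ,  0.        ]), 'origin': array([ 258.97623129, -547.97147382,  374.06166928]), 'attitude': array([ 1.62814505e+02,  8.95145735e-02, -7.18602449e+01])}
```

View pics/top0.png

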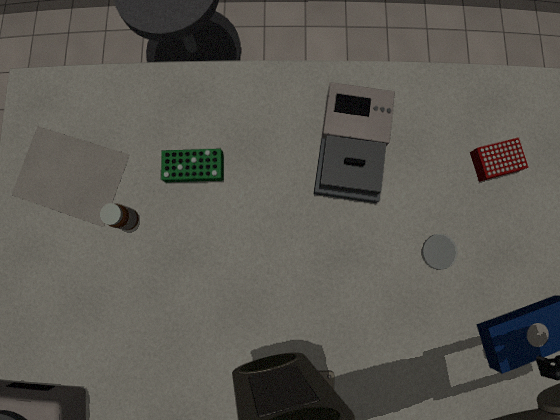

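View pics/side0.png

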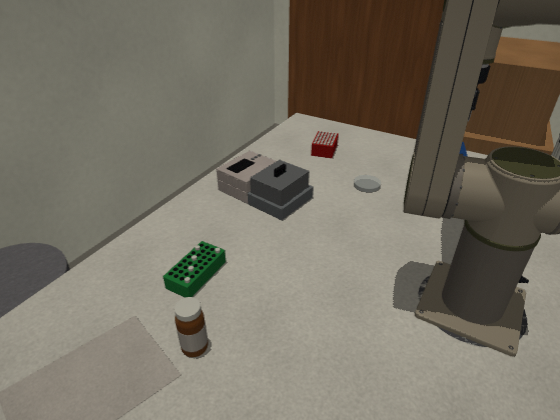

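The top view shows the instrument at about (355,140), with the cover grip near (355,161). The rack is at (192,165), the bottle at (120,217) and the dish at (438,252). The side view agrees, and there is open bench in front of the instrument. Next I'll enlarge it.

Run:
```python
from h import *
crop('top0',300,70,410,210,5,'c0')
s=ld('top0')
for n,uv,z in [('grip',(355,161.5),129),('rack',(192,165),45),('dish',(438.5,252),17),('bottlecap',(111,215),130),('redrack',(498,158),40)]:
    print(n,pix(s,uv,z))
```

```text
grip [ 626.05729761 -150.94316351  129.        ]
rack [635.3242918  260.16429842  45.        ]
dish [ 412.24366189 -384.27713395   17.        ]
bottlecap [494.0085336  436.65582514 130.        ]
redrack [ 660.30723883 -551.81601488   40.        ]
```

View pics/c0.png

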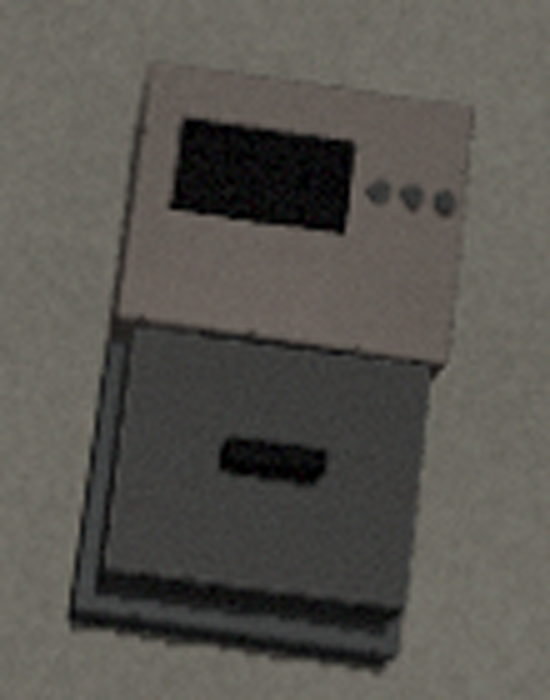

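Run:
```python
from h import *
s=ld('top0')
f=lambda x,y,z: pix(s,(300+(x+.5)/5-.5,70+(y+.5)/5-.5),z)
H=[f(118,322,87),f(440,363,87),f(472,103,87),f(150,64,87)]
C=[f(132,332,103),f(430,367,103),f(400,610,103),f(103,575,103)]
for n,Q in(('H',H),('C',C)):
    Q=np.array(Q);print(n,Q.round(1).tolist(),Q.mean(0)); 
    for i in range(4):
        d=Q[(i+1)%4]-Q[i]; print(np.hypot(*d[:2]),np.degrees(np.arctan2(d[1],d[0])))
for p in [(222,440),(327,450),(322,480),(219,466),(273,460)]: print(f(*p,129))
```

```text
H [[706.3, -78.5, 87.0], [686.2, -241.2, 87.0], [825.4, -263.2, 87.0], [844.7, -96.7, 87.0]] [ 765.67134411 -169.88628087   87.        ]
163.93261646429568 -97.03983072227048
140.94041727821278 -9.011888628741348
167.69631066019568 83.40763371040318
139.55156147552643 172.5120363734978
C [[696.5, -84.1, 103.0], [679.7, -232.4, 103.0], [557.3, -213.9, 103.0], [574.0, -68.7, 103.0]] [ 626.86635482 -149.76705694  103.        ]
149.27524655056882 -96.46066013661647
123.80207550254715 171.38975998245309
146.1526024772759 83.45164809147562
123.50063345014591 -7.166228124990196
[ 635.4989718  -124.58686618  129.        ]
[ 630.89696198 -175.21930161  129.        ]
[ 616.1244448  -172.45258696  129.        ]
[ 622.69630095 -122.93074771  129.        ]
[ 625.79921776 -149.00767593  129.        ]
```

```bash
cat >> h.py <<'E'
def Rc(yaw): return R.from_euler('xyz',[180,0,yaw],degrees=True).as_matrix()
def rel(cmd,tgt):
    "cmd,tgt=(x,y,z,yaw), tool down: shift in tool axes (m), wz rad"
    d=Rc(cmd[3]).T@(np.array(tgt[:3])-np.array(cmd[:3]))/1000
    return np.round(d,4), round(-np.radians(tgt[3]-cmd[3]),4)
def app(cmd,row):
    p=np.array(cmd[:3])+Rc(cmd[3])@np.array(row[:3])*1000
    return (*p.round(2), round(cmd[3]-np.degrees(row[5]),3))
E
python3 - <<'E'
from h import *
c=(186.937,-570.14,231.292,18.151)
print(rel(c,(626,-150,260,82.7)))
print(R.from_euler('xyz',r.sense()['tcp_rot'],degrees=True).as_matrix().round(3))
E
```

```text
(array([ 0.5481, -0.2625, -0.0287]), np.float64(-1.1266))
[[ 0.95   0.312 -0.   ]
 [ 0.312 -0.95   0.001]
 [ 0.    -0.001 -1.   ]]
```

Call:
jog_arm(targets=[[0.02, -0.01, -0.006, 0, 0, -0.06, 0], [0.055, -0.027, -0.012, 0, 0, -0.15, 0], [0.09, -0.044, -0.018, 0, 0, -0.25, 0], [0.125, -0.06, -0.024, 0, 0, -0.36, 0], [0.16, -0.077, -0.03, 0, 0, -0.46, 0]])

```text
time: 0.57
tool_pos: [315.7, -445.8, 261.2]
tcp_rot: [-180.0, -0.0, 44.8]
ft_force: [0.7, -0.4, 0.6]
finger_gap: 85.0
```

Run:
```python
from h import *
c=(186.937,-570.14,231.292,18.151)
c=app(c,[.16,-.077,-.03,0,0,-.46]);print(c)
print(rel(c,(626,-150,260,82.7)))
```

```text
(np.float64(314.99), np.float64(-447.13), np.float64(261.29), np.float64(44.507))
(array([0.4301, 0.0061, 0.0013]), np.float64(-0.6666))
```

Call:
jog_arm(targets=[[0.04, 0.001, 0, 0, 0, -0.09, 0], [0.08, 0.001, 0, 0, 0, -0.18, 0], [0.12, 0.002, 0, 0, 0, -0.27, 0], [0.16, 0.003, 0, 0, 0, -0.36, 0], [0.2, 0.003, 0, 0, 0, -0.45, 0]])

```text
time: 0.98
tool_pos: [460.8, -307.4, 261.2]
tcp_rot: [-180.0, 0.0, 70.5]
ft_force: [0.3, -1.2, 0.7]
finger_gap: 85.5
```

Run:
```python
from h import *
c=(314.99,-447.13,261.29,44.507)
c=app(c,[.2,.003,0,0,0,-.45]);print(c)
print(rel(c,(626,-150,260,82.7)))
```

```text
(np.float64(459.73), np.float64(-309.07), np.float64(261.29), np.float64(70.29))
(array([0.2058, 0.1029, 0.0013]), np.float64(-0.2166))
```

Call:
jog_arm(targets=[[0.036, 0.018, 0, 0, 0, -0.05, 0], [0.072, 0.036, 0, 0, 0, -0.1, 0], [0.108, 0.054, 0, 0, 0, -0.15, 0], [0.14, 0.07, 0, 0, 0, -0.19, 0], [0.165, 0.083, 0, 0, 0, -0.2166, 0]])

```text
time: 1.4
tool_pos: [595.0, -179.0, 260.8]
tcp_rot: [-180.0, -0.0, 82.9]
ft_force: [-0.3, -0.6, 0.1]
finger_gap: 85.4
```

Call:
jog_arm(targets=[[0.0237, 0.0, 0.0, 0, 0, 0, 0], [0.0237, 0.0, 0.0, 0, 0, 0, 0]])

```text
time: 1.57
tool_pos: [597.6, -153.7, 260.4]
tcp_rot: [-179.9, -0.1, 82.9]
ft_force: [0.1, -0.2, 0.1]
finger_gap: 85.3
```

Run:
```python
from h import *
c=(459.73,-309.07,261.29,70.29)
c=app(c,[.165,.083,0,0,0,-.2166]);print(c)
c=app(c,[.0237,0,0,0,0,0]);print(c)
st=r.sense();print(st['tool_pos'],st['tcp_rot'],st['joint_pos'])
s=snap('wrist','w1');print(s['origin'],s['attitude'])
```

```text
(np.float64(593.51), np.float64(-181.73), np.float64(261.29), np.float64(82.7))
(np.float64(596.52), np.float64(-158.22), np.float64(261.29), np.float64(82.7))
[ 597.63965949 -153.71549737  260.35876735] [-1.79922878e+02 -1.19744897e-01  8.29477989e+01] [-19.24314529   9.61403882  79.89527211   0.10076399  90.59135739
 -12.19007335]
[607.43978922 -80.74363599 404.23954267] [ 1.62921899e+02  7.56903498e-02 -7.06429694e+00]
```

View pics/w1.png

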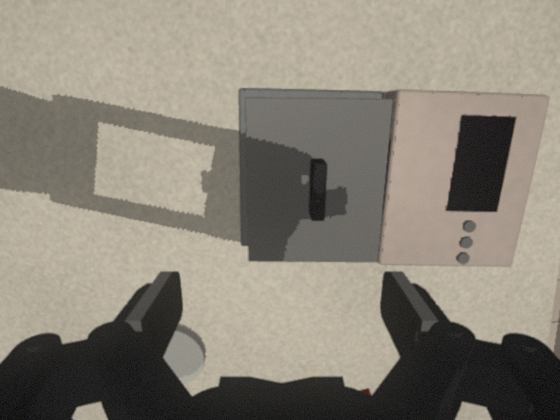

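Run:
```python
from h import *
crop('w1',230,80,400,275,4,'w1c')
st=r.sense();print(st['tool_pos'],st['tcp_rot'])
```

```text
[ 596.9550458  -155.79357712  260.54133949] [-1.79925843e+02 -4.04876220e-02  8.28960655e+01]
```

View pics/w1c.png

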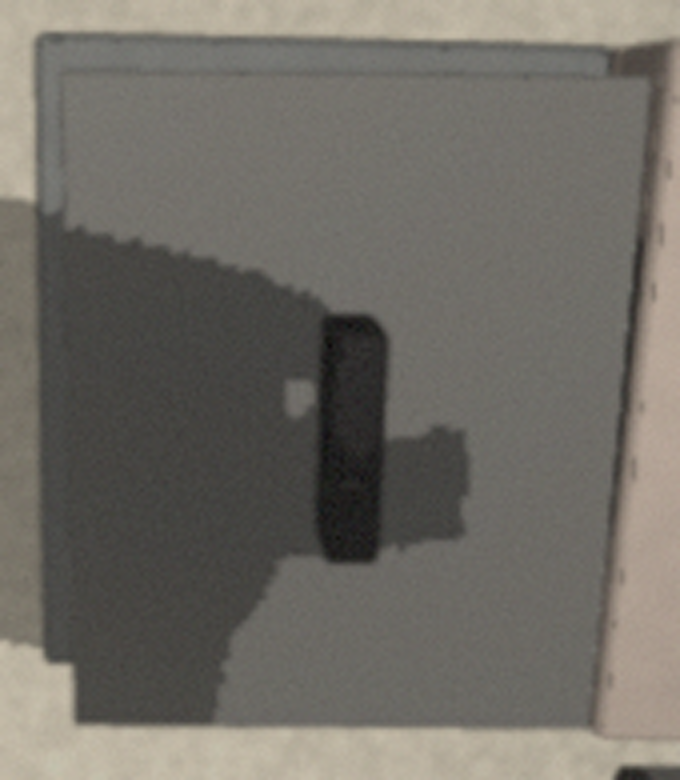

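Run:
```python
from h import *
from scipy.optimize import least_squares
s=ld('w1'); t=ld('top0')
g=lambda x,y:(230+(x+.5)/4-.5,80+(y+.5)/4-.5)
h=lambda x,y:(300+(x+.5)/5-.5,70+(y+.5)/5-.5)
W=[g(62,72),g(650,80),g(592,727),g(75,722)]; T=[h(103,575),h(132,332),h(430,367),h(400,610)]
for p in W: print(pix(s,p,103))
loc=np.array([[-62,75],[62,75],[62,-75],[-62,-75.]])
def pts(p,z):
    a=np.radians(p[2]);c,q=np.cos(a),np.sin(a);return np.c_[p[0]+loc[:,0]*c-loc[:,1]*q,p[1]+loc[:,0]*q+loc[:,1]*c,np.full(4,z)]
fw=lambda p:(proj(s,pts(p,103))-W).ravel(); ft=lambda p:(proj(t,pts(p,103))-T).ravel()
for f in(fw,ft,lambda p:np.r_[fw(p),ft(p)]):
    o=least_squares(f,[626,-150,-7]);print(o.x,np.abs(o.fun).max())
print(pix(s,g(358,438),129))
```

```text
[577.99979419 -70.61779801 103.        ]
[700.26689906 -87.0722362  103.        ]
[ 681.78827495 -234.64592802  103.        ]
[ 558.38141042 -217.96334373  103.        ]
[ 629.5571937  -152.74776065   -7.48396842] 1.0148006238807739
[ 626.88618665 -149.75419547   -7.07608971] 1.0931016981203925
[ 629.26203798 -152.39608633   -7.45012397] 1.9564450477616901
[ 630.04232098 -149.99787982  129.        ]
```

Call:
jog_arm(targets=[[0.005, 0.015, 0.005, 0, 0, 0, 0], [0.011, 0.03, 0.03, 0, 0, 0, 0], [0.011, 0.03, 0.06, 0, 0, 0, 0.2], [0.011, 0.03, 0.08, 0, 0, 0, 0.3], [0.011, 0.03, 0.09, 0, 0, 0, 0.3]])

```text
time: 2.03
tool_pos: [625.4, -151.4, 167.0]
tcp_rot: [-179.7, -0.0, 82.7]
ft_force: [-0.0, 0.2, -0.6]
finger_gap: 59.6
```

Call:
jog_arm(targets=[[0, 0, 0, 0, 0, 0, 0.3], [0, 0, 0, 0, 0, 0, 0.3], [0, 0, 0, 0, 0, 0, 0.3]])

```text
time: 2.28
tool_pos: [628.5, -151.9, 173.5]
tcp_rot: [179.8, 0.0, 82.7]
ft_force: [0.4, 0.3, 0.6]
finger_gap: 59.8
```

Run:
```python
from h import *
c=(596.52,-158.22,261.29,82.7)
c=app(c,[.011,.03,.09,0,0,0]);print(c)
st=r.sense();print(st['tool_pos'],st['tcp_rot'])
s=snap('wrist','w2');print(s['origin'],s['attitude'])
```

```text
(np.float64(627.67), np.float64(-151.12), np.float64(171.29), np.float64(82.7))
[ 628.50189817 -151.94089834  173.51502047] [1.79834951e+02 3.45019335e-02 8.26648093e+01]
[638.11781654 -78.5460835  317.18179757] [162.76479568  -0.16556876  -7.34583674]
```

View pics/w2.png

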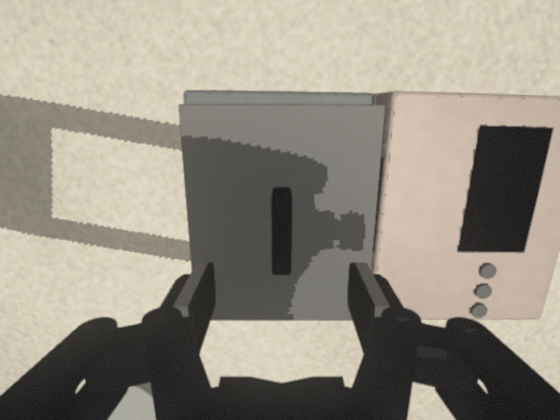

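The grip top is centred at about (282,231), midway between the fingers (inner edges 213 and 350, midpoint 281). I'll check its y position, then descend.

Run:
```python
from h import *
s=ld('w2')
print(pix(s,(281.5,187.5),129),pix(s,(282,274),129))
print(pix(s,(179,105),103),pix(s,(384.5,106),103))
```

```text
[ 633.1842244  -122.99016866  129.        ] [ 626.60035784 -176.60468921  129.        ]
[578.07646931 -70.86842718 103.        ] [700.26919388 -87.19819865 103.        ]
```

Call:
jog_arm(targets=[[0.001, 0.0015, 0.015, 0, 0, 0, 0.3], [0.001, 0.0015, 0.035, 0, 0, 0, 0.3], [0.001, 0.0015, 0.052, 0, 0, 0, 0.3], [0.001, 0.0015, 0.061, 0, 0, 0, 0.3], [0.001, 0.0015, 0.065, 0, 0, 0, 0.3]])

```text
time: 2.75
tool_pos: [629.0, -150.3, 105.8]
tcp_rot: [-180.0, -0.0, 82.7]
ft_force: [0.3, -0.1, -0.1]
finger_gap: 59.9
```

Call:
jog_arm(newtons=40, targets=[[0, 0, 0, 0, 0, 0, 0.5], [0, 0, 0, 0, 0, 0, 0.7], [0, 0, 0, 0, 0, 0, 1], [0, 0, 0, 0, 0, 0, 1], [0, 0, 0, 0, 0, 0, 1]])

```text
time: 3.17
tool_pos: [630.4, -150.7, 108.0]
tcp_rot: [179.8, 0.0, 82.7]
ft_force: [-0.4, 0.4, 5.6]
finger_gap: 11.1
```

Call:
jog_arm(targets=[[0, 0, 0, 0, 0, 0, 1], [0, 0, 0, 0, 0, 0, 1], [0, 0, 0, 0, 0, 0, 1]])

```text
time: 3.42
tool_pos: [630.4, -150.7, 108.0]
tcp_rot: [179.8, 0.0, 82.7]
ft_force: [0.7, -0.4, 6.9]
finger_gap: 11.5
```

Call:
jog_arm(targets=[[0, 0, -0.002, 0, 0, 0, 1], [0, 0, -0.006, 0, 0, 0, 1], [0, 0, -0.012, 0, 0, 0, 1], [0, 0, -0.018, 0, 0, 0, 1], [0, 0, -0.022, 0, 0, 0, 1]])

```text
time: 3.83
tool_pos: [629.4, -150.4, 129.2]
tcp_rot: [180.0, 0.0, 82.7]
ft_force: [0.7, -0.5, -1.7]
finger_gap: 11.2
```

Run:
```python
from h import *
st=r.sense();print(st['ft_force'],st['finger_gap'])
s=snap('side','s3');crop('s3',200,120,340,230,5,'s3c')
```

```text
[ 0.71824542 -0.4864584  -1.72366065] 11.171825945393671
```

View pics/s3c.png

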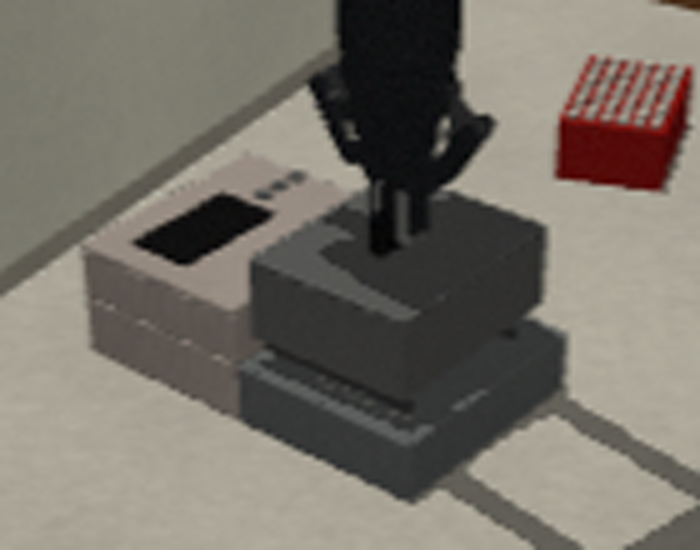

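The cover is up and level, with a gap to the deck visible. I'll keep lifting.

Call:
jog_arm(targets=[[0, 0, -0.008, 0, 0, 0, 1], [0, 0, -0.02, 0, 0, 0, 1], [0, 0, -0.034, 0, 0, 0, 1], [0, 0, -0.045, 0, 0, 0, 1], [0, 0, -0.05, 0, 0, 0, 1]])

```text
time: 4.3
tool_pos: [630.7, -150.8, 182.0]
tcp_rot: [179.7, 0.0, 82.7]
ft_force: [0.1, -0.1, -1.9]
finger_gap: 11.0
```

Run:
```python
from h import *
c=(627.67,-151.12,171.29,82.7)
c=app(c,[.001,.0015,.065-.072,0,0,0]);print(c)
st=r.sense();print(st['tool_pos'],st['ft_force'],st['finger_gap'])
print(rel(c,(480,110,c[2],82.7)))
```

```text
(np.float64(629.28), np.float64(-150.32), np.float64(178.29), np.float64(82.7))
[ 630.7201169  -150.76614422  182.03377498] [ 0.13091606 -0.06305491 -1.93529035] 11.040122379288087
(array([ 0.2392, -0.1811, -0.    ]), np.float64(-0.0))
```

Call:
jog_arm(targets=[[0.01, -0.006, 0, 0, 0, 0, 1], [0.025, -0.017, 0, 0, 0, 0, 1], [0.043, -0.031, 0, 0, 0, 0, 1], [0.062, -0.046, 0, 0, 0, 0, 1], [0.081, -0.061, 0, 0, 0, 0, 1]])

```text
time: 4.72
tool_pos: [577.8, -60.8, 177.6]
tcp_rot: [-179.9, -0.0, 82.7]
ft_force: [0.1, 1.1, -1.3]
finger_gap: 11.4
```

Call:
jog_arm(targets=[[0.019, -0.015, 0, 0, 0, 0, 1], [0.038, -0.03, 0, 0, 0, 0, 1], [0.057, -0.044, 0, 0, 0, 0, 1], [0.076, -0.058, 0, 0, 0, 0, 1], [0.095, -0.072, 0, 0, 0, 0, 1]])

```text
time: 5.13
tool_pos: [518.3, 42.6, 177.9]
tcp_rot: [-180.0, -0.0, 82.7]
ft_force: [-0.6, 0.2, -0.9]
finger_gap: 11.3
```

Call:
jog_arm(targets=[[0.019, -0.014, 0, 0, 0, 0, 1], [0.036, -0.028, 0, 0, 0, 0, 1], [0.051, -0.039, 0, 0, 0, 0, 1], [0.06, -0.046, 0, 0, 0, 0, 1], [0.063, -0.048, 0, 0, 0, 0, 1]])

```text
time: 5.55
tool_pos: [478.8, 111.4, 178.0]
tcp_rot: [-180.0, -0.0, 82.8]
ft_force: [-0.5, -0.8, -2.9]
finger_gap: 11.5
```

Call:
jog_arm(targets=[[0, 0, 0.008, 0, 0, 0, 1], [0, 0, 0.022, 0, 0, 0, 1], [0, 0, 0.038, 0, 0, 0, 1], [0, 0, 0.052, 0, 0, 0, 1], [0, 0, 0.06, 0, 0, 0, 1]])

```text
time: 5.97
tool_pos: [479.3, 108.6, 115.7]
tcp_rot: [-179.9, 0.1, 82.6]
ft_force: [-0.5, -0.2, -2.0]
finger_gap: 11.2
```

Run:
```python
from h import *
st=r.sense();print(st['tool_pos'],st['tcp_rot'],st['ft_force'],st['finger_gap'])
s=snap('side','s4');crop('s4',180,120,400,350,3,'s4c')
```

```text
[479.31906725 108.64071504 115.7400562 ] [-1.79855489e+02  6.13981683e-02  8.26466345e+01] [-0.51932635 -0.1534581  -1.99259109] 11.206001907464373
```

View pics/s4.png

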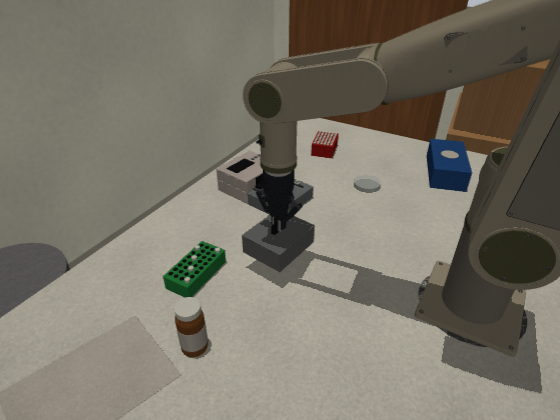

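The cover is held level at about (278,240), clear of the rack at (195,268) and of the instrument. Its underside should be about 53 mm up, so I'm lowering it.

Call:
jog_arm(targets=[[0, 0, 0.008, 0, 0, 0, 1], [0, 0, 0.02, 0, 0, 0, 1], [0, 0, 0.032, 0, 0, 0, 1], [0, 0, 0.041, 0, 0, 0, 1], [0, 0, 0.046, 0, 0, 0, 1]])

```text
time: 6.43
tool_pos: [479.1, 109.6, 70.4]
tcp_rot: [-179.9, 0.0, 82.7]
ft_force: [-0.8, -0.5, -3.1]
finger_gap: 11.3
```

Call:
jog_arm(targets=[[0, 0, 0.002, 0, 0, 0, 1], [0, 0, 0.004, 0, 0, 0, 1], [0, 0, 0.006, 0, 0, 0, 1], [0, 0, 0.008, 0, 0, 0, 1], [0, 0, 0.009, 0, 0, 0, 1]])

```text
time: 6.85
tool_pos: [480.4, 109.8, 63.5]
tcp_rot: [180.0, -0.0, 82.7]
ft_force: [-0.2, 0.2, -2.1]
finger_gap: 11.3
```

Call:
jog_arm(targets=[[0, 0, 0.001, 0, 0, 0, 1], [0, 0, 0.002, 0, 0, 0, 1], [0, 0, 0.002, 0, 0, 0, 1], [0, 0, 0.002, 0, 0, 0, 1]])

```text
time: 7.18
tool_pos: [480.5, 109.8, 63.0]
tcp_rot: [180.0, -0.0, 82.7]
ft_force: [-7.8, -1.9, 12.6]
finger_gap: 11.0
```

Contact with the bench shows as +12.6 N. I'll take off 1 mm and open.

Call:
jog_arm(targets=[[0, 0, -0.001, 0, 0, 0, 1], [0, 0, -0.001, 0, 0, 0, 0.8], [0, 0, -0.001, 0, 0, 0, 0.6], [0, 0, -0.001, 0, 0, 0, 0.4], [0, 0, -0.001, 0, 0, 0, 0.3]])

```text
time: 7.6
tool_pos: [480.2, 109.8, 62.3]
tcp_rot: [180.0, -0.0, 82.7]
ft_force: [-0.3, 0.8, 0.3]
finger_gap: 52.6
```

Call:
jog_arm(targets=[[0, 0, 0, 0, 0, 0, 0.3], [0, 0, -0.01, 0, 0, 0, 0.3], [0, 0, -0.03, 0, 0, 0, 0.3], [0, 0, -0.06, 0, 0, 0, 0.3], [0, 0, -0.1, 0, 0, 0, 0.3]])

```text
time: 8.02
tool_pos: [477.9, 109.5, 161.2]
tcp_rot: [-179.7, 0.1, 82.7]
ft_force: [-0.3, -0.4, -0.1]
finger_gap: 60.1
```

Call:
jog_arm(targets=[[-0.005, 0.005, -0.025, 0, 0, 0, 0.3], [-0.03, 0.02, -0.04, 0, 0, 0, 0.3], [-0.06, 0.04, -0.05, 0, 0, 0, 0.3], [-0.09, 0.06, -0.05, 0, 0, 0, 0.3], [-0.115, 0.07, -0.05, 0, 0, 0, 0.3]])

```text
time: 8.43
tool_pos: [536.9, -15.4, 214.7]
tcp_rot: [179.8, 0.0, 82.7]
ft_force: [-0.0, 0.3, -0.6]
finger_gap: 59.9
```

Run:
```python
from h import *
st=r.sense();print(st['tool_pos'],st['tcp_rot'],st['ft_force'],st['finger_gap'])
snap('top','t5');snap('side','s5');crop('t5',170,70,410,310,3,'t5c');crop('s5',180,120,400,350,3,'s5c')
```

```text
[536.91355774 -15.36464279 214.70839281] [1.79771725e+02 2.56882661e-02 8.27025145e+01] [-0.03545165  0.27592787 -0.64039228] 59.89788847899863
```

View pics/t5c.png

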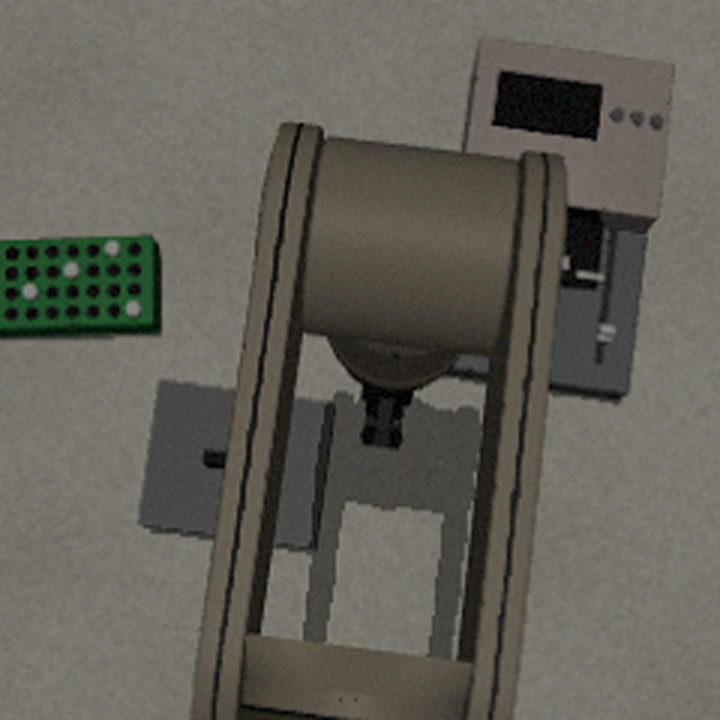

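View pics/s5c.png

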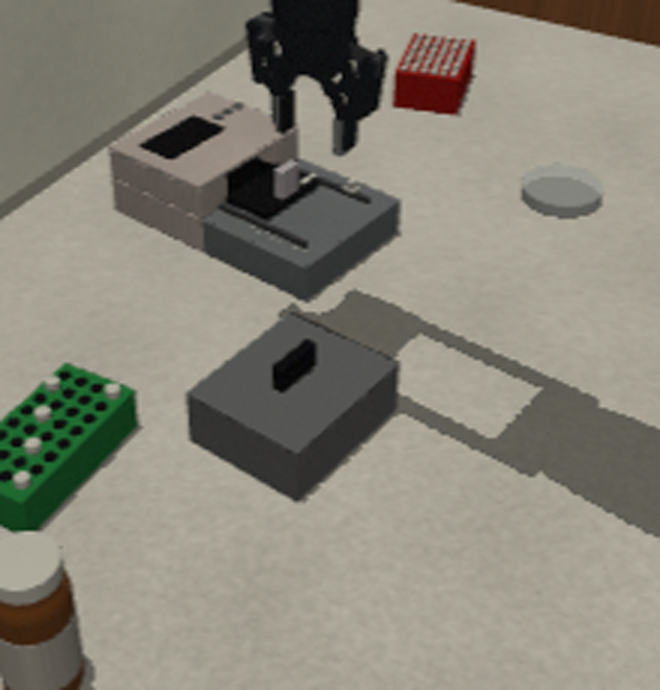

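The cover stands flat on the bench by itself, at crop (295,405). The carriage is now exposed: light handle, white pointer, and the clip on the right rail. Next I'll move over the handle.

Run:
```python
from h import *
c=(629.28,-150.32,178.29,82.7)
c=app(c,[.239-.115,-.181+.07,0,0,0,0]); c=(c[0],c[1],212.3,82.7);print(c)
print(rel(c,(635,-153.5,180,82.6)))
```

```text
(np.float64(534.94), np.float64(-13.22), 212.3, 82.7)
(array([-0.1264,  0.1171,  0.0323]), np.float64(0.0017))
```

Call:
jog_arm(targets=[[-0.025, 0.023, 0, 0, 0, 0, 0.3], [-0.055, 0.05, 0, 0, 0, 0, 0.3], [-0.085, 0.08, 0.01, 0, 0, 0, 0.3], [-0.11, 0.104, 0.015, 0, 0, 0, 0.3], [-0.126, 0.117, 0.02, 0, 0, 0.0017, 0.3]])

```text
time: 8.95
tool_pos: [636.2, -155.3, 192.0]
tcp_rot: [180.0, 0.0, 82.5]
ft_force: [0.7, -0.1, -1.1]
finger_gap: 60.1
```

Call:
jog_arm(targets=[[0, 0, 0, 0, 0, 0, 0.3], [0, 0, 0, 0, 0, 0, 0.3], [0, 0, 0, 0, 0, 0, 0.3]])

```text
time: 9.2
tool_pos: [634.7, -152.0, 192.5]
tcp_rot: [-180.0, -0.0, 82.6]
ft_force: [-0.2, 0.6, 0.3]
finger_gap: 60.1
```

Run:
```python
from h import *
st=r.sense();print(st['tool_pos'],st['tcp_rot'],st['ft_force'],st['finger_gap'])
s=snap('wrist','w6');crop('w6',120,60,420,320,2.6,'w6c');snap('top','t6');crop('t6',290,70,410,210,5,'t6c')
```

```text
[ 634.71413179 -151.95400049  192.54746256] [-1.79970842e+02 -3.49680559e-02  8.26257171e+01] [-0.1811763   0.58049187  0.31560589] 60.06649764184494
```

View pics/w6.png

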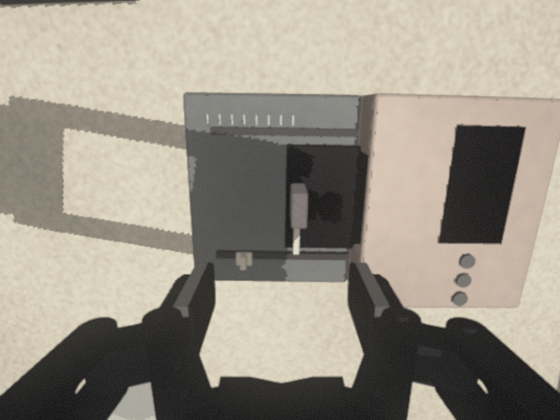

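View pics/t6c.png

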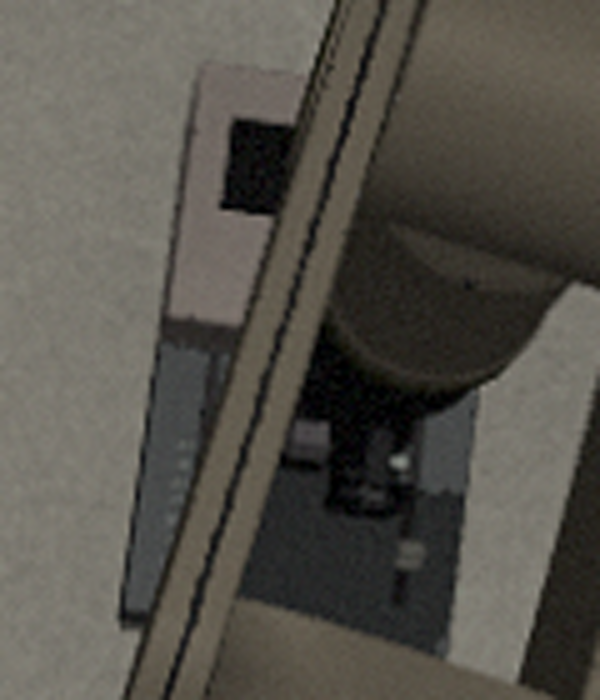

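Run:
```python
from h import *
crop('w6',220,160,340,280,6,'w6d')
```

```text
(no output)
```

View pics/w6d.png

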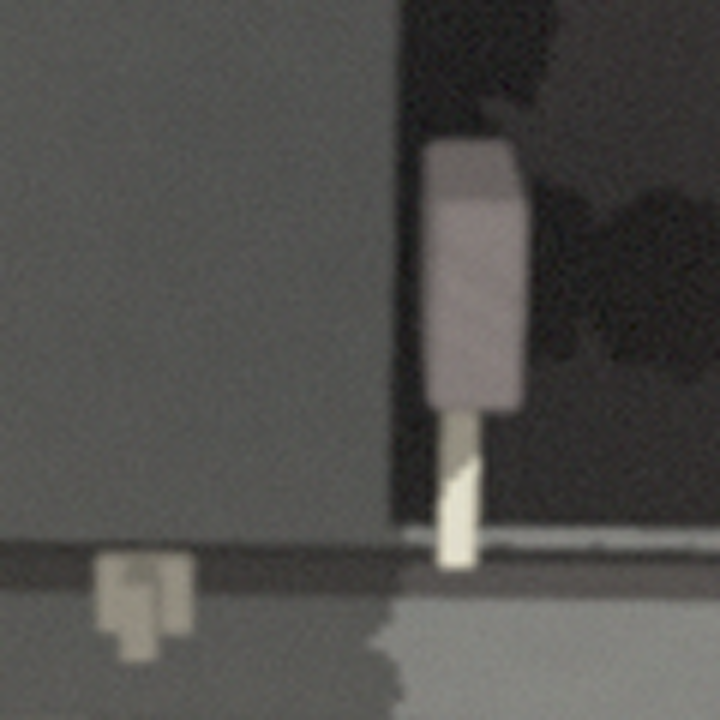

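Run:
```python
from h import *
s=ld('w6')
g=lambda x,y:(220+(x+.5)/6-.5,160+(y+.5)/6-.5)
P={'handle':(476,304,91),'hl':(427,304,91),'hr':(525,304,91),'hn':(476,200,91),'hf':(476,409,91),'pointer':(458,570,58),'mark':(139,622,63),'foot':(145,552,54)}
W={k:pix(s,g(*v[:2]),v[2]) for k,v in P.items()}
# instrument yaw from wrist: housing top front edge & deck edges
a=np.radians(-7.4);ex=np.array([np.cos(a),np.sin(a)]);ey=np.array([-ex[1],ex[0]])
for k,v in W.items(): print(k,v.round(1),((v-W['handle'])[:2]@ex).round(2),((v-W['handle'])[:2]@ey).round(2))
q=[pix(s,p,45) for p in ((185,93),(359,95.5))];d=q[1]-q[0];print(np.degrees(np.arctan2(d[1],d[0])))
rail=[pix(s,g(20,545),51),pix(s,g(640,545),51)]
st=r.sense();print(st['tool_pos'],s['origin'],s['attitude'])
```

```text
handle [ 648.3 -155.2   91. ] 0.0 0.0
hl [ 642.2 -154.4   91. ] -6.1 -0.0
hr [ 654.3 -156.    91. ] 6.1 0.0
hn [ 649.8 -142.    91. ] -0.21 13.34
hf [ 646.7 -169.    91. ] 0.22 -13.9
pointer [ 641.5 -205.9   58. ] -0.22 -51.11
mark [ 594.4 -205.9   63. ] -46.87 -57.15
foot [ 595.5 -198.8   54. ] -46.7 -50.04
-8.208905114533616
[ 634.88225206 -151.60609921  193.12689912] [644.8403836  -78.78030901 336.317941  ] [ 1.62838047e+02  2.69907379e-02 -7.38506031e+00]
```

Handle top is at (648.3,-155.2), its image face spanning crop px 427–525. The pointer tip is at crop (458,570) and the mark plate at (139,622). The pointer and handle agree within 0.3 mm in x, and the mark is 46.8 mm out. I'm narrowing the fingers and descending.

Call:
jog_arm(targets=[[0, 0.004, 0.005, 0, 0, 0, 0.45], [0, 0.01, 0.02, 0, 0, 0, 0.55], [0, 0.0135, 0.04, 0, 0, 0, 0.55], [0, 0.0135, 0.06, 0, 0, 0, 0.55], [0, 0.0135, 0.07, 0, 0, 0, 0.55]])

```text
time: 9.72
tool_pos: [646.9, -153.7, 117.9]
tcp_rot: [-179.7, -0.1, 82.6]
ft_force: [-1.3, 1.0, -0.5]
finger_gap: 38.8
```

Call:
jog_arm(targets=[[0, 0, 0.003, 0, 0, 0, 0.55], [0, 0, 0.003, 0, 0, 0, 0.55]])

```text
time: 9.88
tool_pos: [647.5, -154.3, 117.5]
tcp_rot: [-179.8, -0.0, 82.6]
ft_force: [-0.9, -0.8, 0.4]
finger_gap: 38.4
```

Run:
```python
from h import *
st=r.sense();print(st['tool_pos'],st['tcp_rot'],st['ft_force'],st['finger_gap'])
s=snap('wrist','w7')
```

```text
[ 647.48432934 -154.25476478  117.52313083] [-1.79841664e+02 -3.28683940e-02  8.26157110e+01] [-0.85051197 -0.76740521  0.37189876] 38.38536189643494
```

View pics/w7.png

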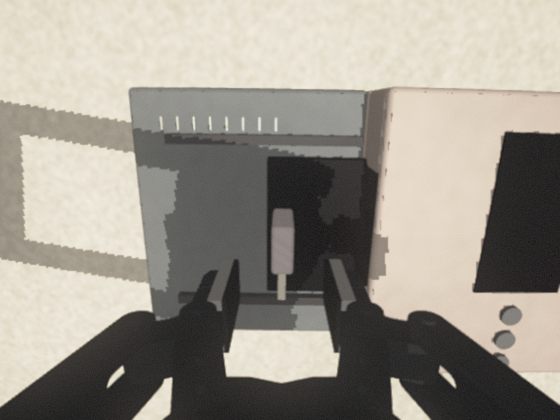

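The handle is at px (283,242), midway between the fingers (238 and 328). Descending to grasp.

Call:
jog_arm(targets=[[0, 0.0005, 0.01, 0, 0, 0, 0.55], [0, 0.0005, 0.025, 0, 0, 0, 0.55], [0, 0.0005, 0.04, 0, 0, 0, 0.55], [0, 0.0005, 0.05, 0, 0, 0, 0.55], [0, 0.0005, 0.053, 0, 0, 0, 0.55]])

```text
time: 10.35
tool_pos: [646.7, -154.2, 62.4]
tcp_rot: [-179.7, -0.1, 82.6]
ft_force: [-0.9, 0.6, -0.9]
finger_gap: 38.3
```

Call:
jog_arm(newtons=60, targets=[[0, 0, 0, 0, 0, 0, 0.7], [0, 0, 0, 0, 0, 0, 0.85], [0, 0, 0, 0, 0, 0, 1], [0, 0, 0, 0, 0, 0, 1], [0, 0, 0, 0, 0, 0, 1]])

```text
time: 10.77
tool_pos: [648.0, -154.8, 66.3]
tcp_rot: [-179.9, -0.0, 82.6]
ft_force: [-4.8, 0.6, -1.6]
finger_gap: 11.0
```

Call:
jog_arm(targets=[[0, 0, 0, 0, 0, 0, 1], [0, 0, 0, 0, 0, 0, 1]])

```text
time: 10.93
tool_pos: [648.0, -154.8, 66.3]
tcp_rot: [-179.9, -0.0, 82.6]
ft_force: [-5.9, 1.1, -2.1]
finger_gap: 10.6
```

Call:
jog_arm(targets=[[0, -0.004, 0, 0, 0, 0, 1], [0, -0.012, 0, 0, 0, 0, 1], [0, -0.022, 0, 0, 0, 0, 1], [0, -0.032, 0, 0, 0, 0, 1], [0, -0.04, 0, 0, 0, 0, 1]])

```text
time: 11.35
tool_pos: [609.7, -149.2, 66.4]
tcp_rot: [179.9, -0.0, 82.6]
ft_force: [7.4, 2.3, -11.5]
finger_gap: 10.8
```

Call:
jog_arm(targets=[[0, -0.004, 0, 0, 0, 0, 1], [0, -0.0065, 0, 0, 0, 0, 1], [0, -0.0065, 0, 0, 0, 0, 1], [0, -0.0065, 0, 0, 0, 0, 1], [0, -0.0065, 0, 0, 0, 0, 1]])

```text
time: 11.77
tool_pos: [603.7, -148.4, 66.4]
tcp_rot: [179.9, -0.0, 82.6]
ft_force: [7.0, 1.2, -9.5]
finger_gap: 10.6
```

Run:
```python
from h import *
st=r.sense();print(st['tool_pos'],st['tcp_rot'],st['ft_force'],st['finger_gap'])
s=snap('wrist','w8');snap('side','s8');snap('top','t8')
crop('w8',180,200,380,350,4,'w8c');crop('s8',230,140,330,230,7,'s8c');crop('t8',300,110,400,210,6,'t8c')
```

```text
[ 603.6548085  -148.37283252   66.36380611] [ 1.79857791e+02 -4.89872190e-02  8.25855588e+01] [ 6.98991657  1.20150108 -9.47653737] 10.553812166268582
```

View pics/w8c.png

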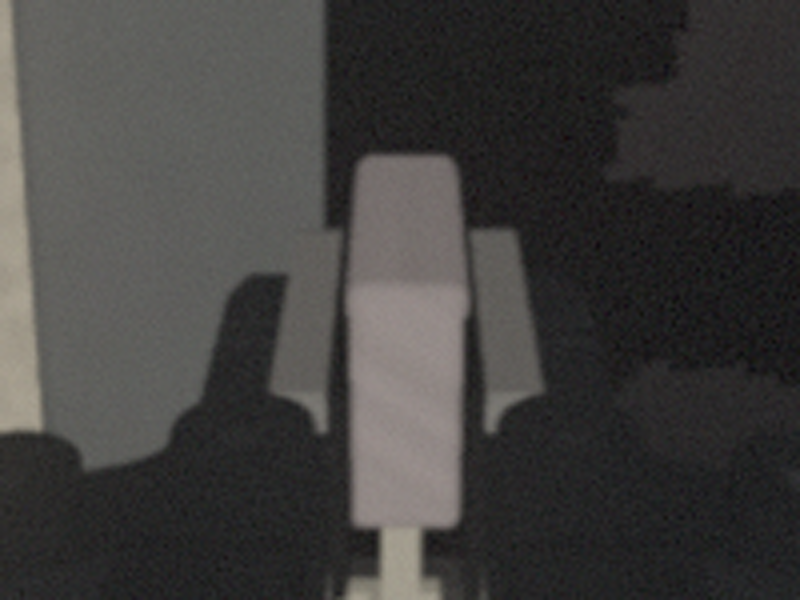

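View pics/s8c.png

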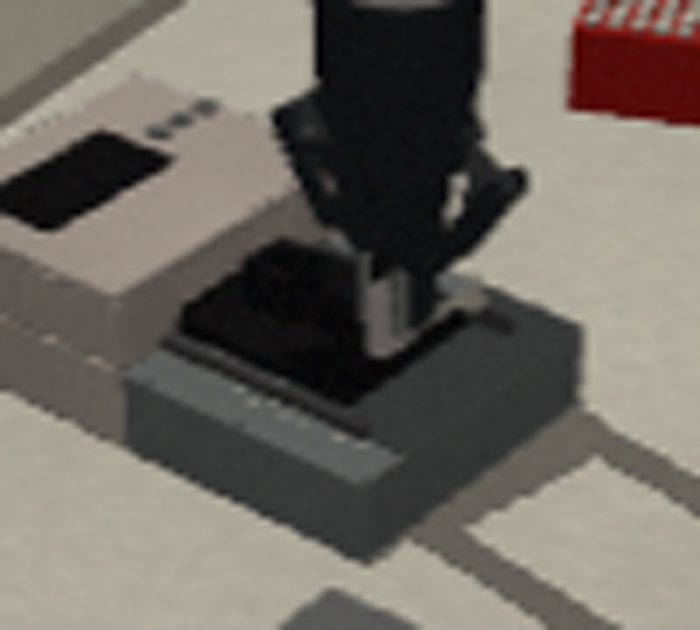

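View pics/t8c.png

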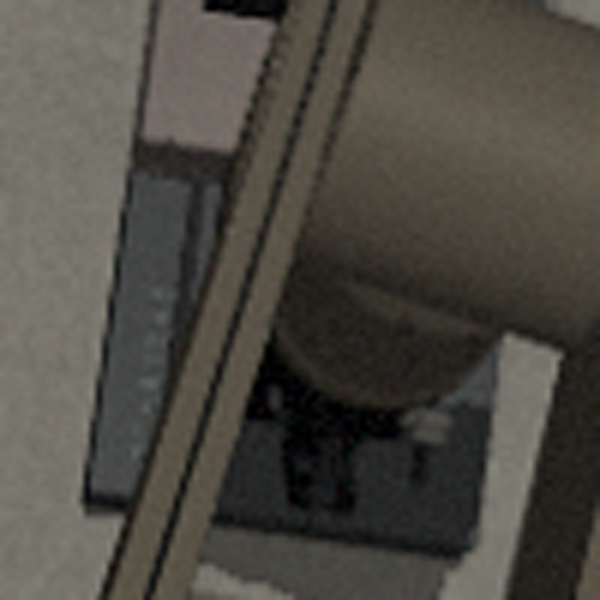

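Run:
```python
from h import *
crop('w8',240,310,340,390,8,'w8d')
im=cv2.imread('pics/w8d.png'); cv2.imwrite('pics/w8d.png',cv2.convertScaleAbs(im,alpha=1.6,beta=20))
```

```text
(no output)
```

View pics/w8d.png

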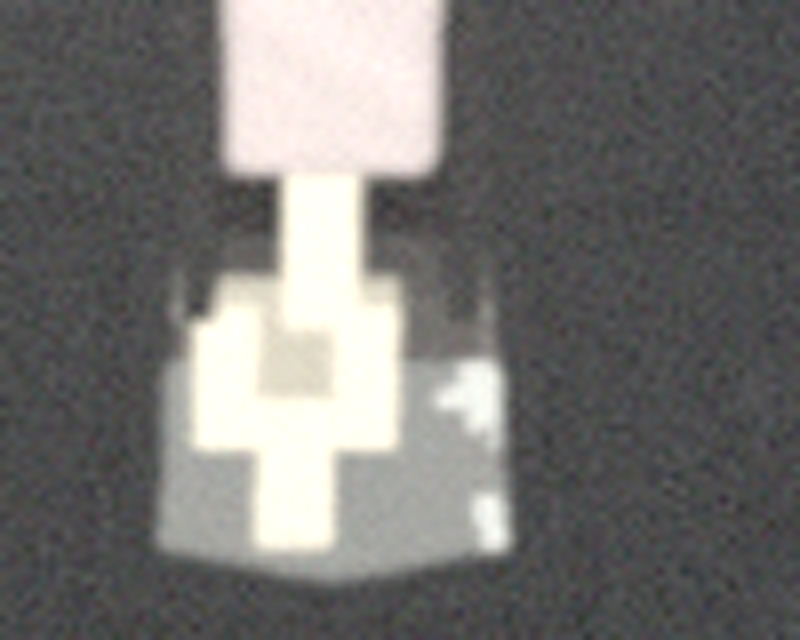

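Run:
```python
from h import *
s=ld('w8')
g=lambda x,y:(240+(x+.5)/8-.5,310+(y+.5)/8-.5)
a=np.radians(-7.4);ex=np.array([np.cos(a),np.sin(a)])
p=pix(s,g(323,325),58);m=pix(s,g(295,545),63);f=pix(s,g(296,450),54)
print(p,m,f,(p-m)[:2]@ex,(p-f)[:2]@ex)
print(s['attitude'])
```

```text
[ 597.08061463 -198.96419339   58.        ] [ 593.45075384 -212.29131711   63.        ] [ 593.40815022 -212.45179166   54.        ] 1.8831534166575286 1.9047337824030552
[ 1.62850060e+02 -1.46879883e-01 -7.42534037e+00]
```

The close view shows the pointer end at crop (323,325) and the mark plate at (295,545). The pointer is still 1.9 mm short, which agrees with the 44.7 mm the TCP has travelled. Pulling 2 mm more.

Call:
jog_arm(targets=[[0, -0.001, 0, 0, 0, 0, 1], [0, -0.002, 0, 0, 0, 0, 1], [0, -0.002, 0, 0, 0, 0, 1], [0, -0.002, 0, 0, 0, 0, 1], [0, -0.002, 0, 0, 0, 0, 1]])

```text
time: 12.33
tool_pos: [601.8, -148.1, 66.4]
tcp_rot: [179.8, -0.0, 82.6]
ft_force: [6.7, 1.0, -10.0]
finger_gap: 11.2
```

Call:
jog_arm(targets=[[0, 0, 0, 0, 0, 0, 1], [0, 0, 0, 0, 0, 0, 1], [0, 0, 0, 0, 0, 0, 1], [0, 0, 0, 0, 0, 0, 1], [0, 0, 0, 0, 0, 0, 1]])

```text
time: 12.75
tool_pos: [601.8, -148.1, 66.4]
tcp_rot: [179.8, -0.1, 82.6]
ft_force: [7.1, 1.6, -10.3]
finger_gap: 10.7
```

Run:
```python
from h import *
st=r.sense();print(st['time'],st['tool_pos'],st['ft_force'],st['finger_gap'])
snap('wrist','w9');snap('side','s9');snap('top','t9')
crop('w9',240,310,340,390,8,'w9d')
im=cv2.imread('pics/w9d.png'); cv2.imwrite('pics/w9d.png',cv2.convertScaleAbs(im,alpha=1.6,beta=20))
```

```text
12.75 [ 601.82154559 -148.083685     66.37502566] [  7.13264711   1.55661448 -10.25887476] 10.737446036376646
```

View pics/w9d.png

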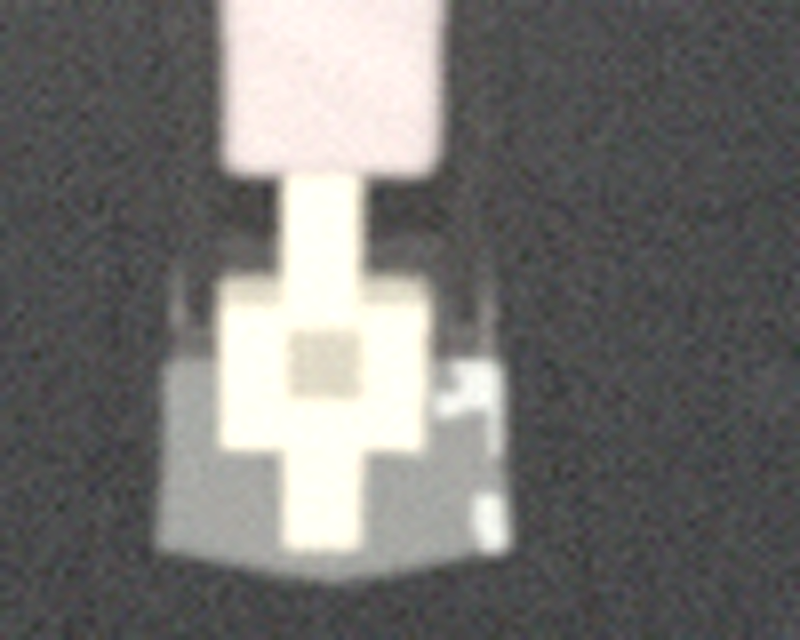

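View pics/s9.png

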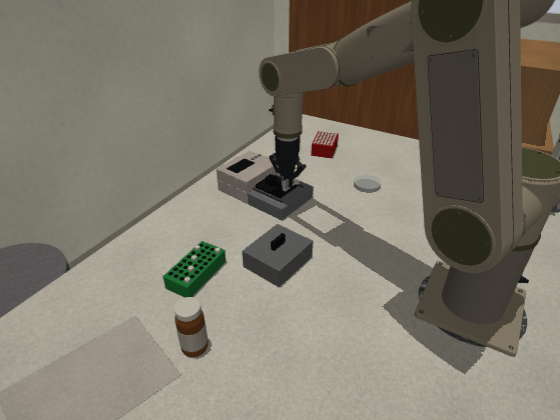

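The pointer (283–365, centre 324) is centred on the mark plate (283–363, centre 323). The cover stands alone at (278,254), and the rack, dish and bottle haven't moved. Handing in.

```bash
python3 -c "
from bench import r
print(r.hand_in())"
```

```text
the job is handed in; nothing more can be done
None
```

The job is handed in at about 12.9 s of the 53 s allowed. `r.hand_in()` gives no verdict, so what follows is from my own checks.

- **Cover:** I lifted it by its grip and lowered it onto the bench near (480, 110) mm until it touched down. Contact read about 13 N; I then let go. In the later pictures it stands flat, clear of the instrument, rack, dish and bottle.
- **Carriage:** I gripped the handle at 60 N and pulled it out until the pointer lined up with the mark. After the first pull the pointer was 1.9 mm short, because the arm gave slightly under the spring, so I pulled 2 mm more. In the last wrist picture the pointer and mark centres are about 1 px apart in the 8× enlargement, roughly 0.1 mm.
- **Final hold:** The last reading shows the arm at rest, with the fingers shut on the handle at a gap of 10.7 mm. The wrist feels about 7 N of spring pull. There is also a steady vertical force of about 10 N, which comes from the grip.
- **Bystanders:** The rack, dish and bottle show no shift in the side view, compared by eye.

The camera estimates of the cover's position differed by up to 4 mm between the top and wrist views. The wrist measurements, taken up close, were the ones I used for the grasps and the final alignment.

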